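Click the column onto its stand

TASK

Lift the blue column off its storage peg, slide it gently down over the spigot of the grey stand until it sits on the shoulder, and turn it until the spring button pops out through the hole in its wall. Do not force it or disturb the bottles and glassware, and let go when it is locked.

Things in the scene. Friction and masses are not known exactly. Their poses are not given: they have to be found in the camera images.
- column: Loose blue tube, 180 mm tall, about 0.22 kg, standing upright, open end down, over the storage peg (lower end 12 mm above the bench, peg 22 mm up inside it). Origin: centre of the lower open end; z up along the tube, x towards the hole in its wall. Bore 26 mm, outside diameter 33 mm, closed at the top. The lowest 14 mm flare to a metal mouth 38 mm wide inside, 44 mm outside.
- column_hole (a point): Centre of the column's only side hole, at its outer face, 38 mm above the column's origin on its +x side: about 8.4 mm wide, 9.5 mm high, straight through the 3.5 mm wall, ringed in white. Axes as the column's.
- grip_head (a point): Grip point in the black grip head on top of the column, 160 mm above the column's origin, on the tube's axis; axes as the column's. A block 22 mm along x, 36 mm along y, from 130 to 180 mm above the origin, on a round cap 37 mm wide: grip it across x, fingertips above the cap.
- stand: Fixed grey foot, 130 mm along x, 96 mm along y, 20 mm thick, origin at the centre of its underside. On its middle a dark round shoulder, 52 mm across, top 28 mm above the bench, and an upright aluminium spigot with a brass spring button in its side.
- spigot_top (a point): Centre of the spigot's tip, 95 mm above the bench; axes as the stand's. The spigot is 23 mm in diameter and 67 mm long, its last 13 mm tapering to 13 mm. It is clamped in the foot and does not turn in use.
- shoulder (a point): Centre of the shoulder's top face, 28 mm above the bench, where the column's lower end comes to rest; rigid. Axes as the stand's.
- button (a joint): How far the button is pushed in, m: 0 out, 0.003-0.006 inside the bore. 6 mm wide, chamfered, sticks 6 mm out of the spigot 38 mm above the shoulder, spring 1 to 2.6 N. Points to the stand's -x side, off by an unknown angle up to 0.60 rad either way about z: see or feel for it by turning the column. It pops out if the seated column's hole faces it within 6 deg; then turning stops.
- dock: Fixed white plate 90 x 90 x 12 mm, origin at the centre of its underside, with the storage peg (21 mm in diameter, top 34 mm above the bench) the column stands over.
- beaker: Loose glass beaker, 54 mm wide, 70 mm tall, a bystander; origin at the centre of its underside.
- bottle: Loose small white bottle, 48 mm wide, 87 mm tall, a bystander; origin at the centre of its underside.
- tall_bottle: Loose brown bottle with a black cap, 64 mm wide, 128 mm tall, a bystander; origin at the centre of its underside.
- dish: Loose petri dish, 68 mm wide, 15 mm high, a bystander; origin at the centre of its underside.

How it is judged:
By the outcome, as a careful person would: the job done as asked, in the order asked, and still so for the second after the job is handed in, with the robot touching nothing.
It also fails if it takes over 72 s, if anything falls off the work surface, if the arm or the gripper's body presses on something with over 40 N, if the wrist force passes 120 N, or if a joint passes its speed limit or range.

ROBOT

A 7-joint arm with a two-finger parallel gripper is mounted at the origin on a cart in front of the work surface, level with it; the furniture and walls round the work are solid. World frame = base frame: x ahead of the robot, y to its left, z up, the work surface at z = 0. Lengths are in m, angles in rad, forces in N, time in s.
With the tool pointing down it reaches from about 0.425 to 0.925 m from the base axis. Payload 6.8 kg.
Tool frame: the origin (TCP) lies on the centre line of the jaws, within the pads' length; the fingertips stand 25 mm ahead of it and the grasp point (between the pads) lies 6 mm ahead of it; z points along the fingers, y is the line along which they close (so a half turn about z gives the same grasp; the last joint's range is limited). The gripper opens to 85 mm and grips with 20 to 120 N. Pads are 22 mm wide; open, the fingers measure 114 mm over their backs; the gripper's body (76 mm by 85 mm) begins 54 mm behind the grasp point. The pads swing forward as they close: fully open they stand 13 mm farther back than shut.
Start: joints at [1.113, 0.477, 0.022, 1.555, -0.011, 1.109, -0.083], TCP at [0.231, -0.634, 0.256] pointing down, gripper open.
Joint ranges: [-2.96, 2.96], [-0.34, 2.1], [-1.41, 1.46], [0.24, 2.44], [-1.37, 4.51], [0.17, 1.92], [-2.96, 2.96]. Speed limits (rad/s): [2.39, 2.39, 3.14, 3.14, 3.14, 3.14, 3.14].

INTERFACE

Orientations are given as a rotation vector (axis times angle).
In Python, from bench import status, imaging, workorder gives the robot as it stands.
- The arm moves only by the tool send_rows, never from a script. Its argument "steps" is a list of rows, each an object of numbers: "dx", "dy", "dz": the shift along the tool's x, y, z in cm; "yaw": the turn about the tool's z in degrees; "gripper": the opening, from 0 (shut) to 1 (fully open). A call has 1 to 5 rows; each row is the pose to reach, as a shift and turn from the pose commanded when the call began, along the tool's axes at that moment; what a row does not reach only later rows make up. A row lasts 1/8 s, in which the tool goes at most 62.5 mm and 10.7 degrees, less where a joint would pass 70% of its speed; a pose out of reach is approached as far as the arm can. A call with a gripper value outside its range is refused whole. The fingers move at their own pace and stop on an object; "force" is the grip in N (left out, the last holds). Time passes only in rows, so rows that repeat a pose let the fingers close. It gives the time, the measured TCP pose, the force, the opening and the grip force at its end, in the units of the state.
- status.get_obs(): the state, without advancing time (a new reading comes with each control period).
- imaging.grab_frame(name): name is "scene" or "side" or "wrist"; returns a dict with "color" (420x560x3 uint8, red, green, blue), "depth" (420x560 float32, m along the optical axis (not along the pixel's ray), 0 where there is no reading), "K" (3x3 intrinsics, pixels), "R" (3x3) and "t" (3): a world point X has camera coordinates R X + t. Camera axes: x right, y down, z forward; pixel columns grow to the right and rows downward; lengths in m; the calibration is good to about 2 mm. A picture is of the moment at which its call begins.
- workorder.hand_in(): hands the job in; it is judged then, once.
The state is a dict: "clock": time; "joints": joint angles; "qvel": joint speeds; "tau": joint torques, N m; "tcp_pos": TCP position; "orientation": TCP orientation; "contact_force": force on the tool from outside, world axes, zero at the start; "moment": the same for the moment, N m; "grip_width": finger opening in m; "gripper_force": force on a finger pad.
Only numpy, scipy, OpenCV 4.12 (cv2) and the standard library are available. Lean on these libraries where they do the work, as an engineer would, in place of code of your own. Each camera call takes 0.05 s, during which the arm holds its last target. There are 200 camera calls.

## Working session

There is one attempt and no reset: what is moved stays moved. The work goes in short steps, Python scripts to look and compute and a tool call to move; the robot and the scene stay as the last step left them, time stands still between calls to the robot, and variables do not carry over. Pictures are saved under pics/ and viewed, at most 10 in all, crops included, and the job is handed in when it is done.

Besides the shell and the picture viewer there is one more tool, called by a JSON object that holds its "api" and its "payload", one argument or row to a line. send_rows: Moves the arm, as the interface text tells. Its arguments: {"type":"object","properties":{"steps":{"type":"array"},"force":{"type":"number"}},"required":["steps"]}

```bash
mkdir -p pics; cat > h.py <<'E'
import numpy as np,cv2
from bench import status,imaging
def grab(n):
    f=imaging.grab_frame(n); np.savez(f'pics/{n}.npz',**f); return f
def pts(f):
    d=f['depth'];v,u=np.mgrid[:d.shape[0],:d.shape[1]]
    K=f['K'];c=np.stack([(u-K[0,2])/K[0,0]*d,(v-K[1,2])/K[1,1]*d,d],-1)
    return (c-f['t'])@f['R']
def proj(f,X):
    c=f['R']@np.asarray(X,float)+f['t'];p=f['K']@c;return p[:2]/p[2]
def ray_plane(f,uv,z):
    d=f['R'].T@np.linalg.solve(f['K'],np.array([uv[0],uv[1],1.]));o=-f['R'].T@f['t'];return o+d*(z-o[2])/d[2]
E
python3 - <<'E'
from h import *
a=grab('scene');b=grab('side');w=grab('wrist')
for n,f in zip(['scene','side','wrist'],[a,b,w]):
    cv2.imwrite(f'pics/{n}0.png',f['color'][:,:,::-1]); print(n,-f['R'].T@f['t'],f['R'][2],f['K'][0,0])
o=status.get_obs();print(o)
E
```

```text
scene [0.22368835 0.21737951 0.76598723] [ 0.37443544 -0.55943183 -0.73948234] 416.87464510478543
side [ 0.50893525 -0.87681593  0.70376006] [ 0.07650945  0.72512064 -0.68435836] 388.1022716916774
wrist [ 0.30583298 -0.6055985   0.37294475] [-0.29248026 -0.10620197 -0.95035595] 351.8766224666851
{'clock': 0.15, 'joints': array([ 1.11290183,  0.47760552,  0.02231421,  1.55617683, -0.01151033,
        1.10933552, -0.08309808]), 'qvel': array([-0.00107569, -0.00228445,  0.00085635, -0.00264457,  0.00028094,
       -0.00027292,  0.00236133]), 'tau': array([ 1.70779946e-03, -5.96921432e+01,  1.60957664e+00, -2.81487858e+01,
        1.26402374e-02,  6.52806499e-03, -2.20397123e-05]), 'tcp_pos': array([ 0.23120324, -0.63372963,  0.25557164]), 'orientation': array([-3.09231239e+00, -5.46490639e-01,  4.94500400e-04]), 'contact_force': array([-0.7530623 , -0.33089664, -0.47445039]), 'moment': array([-0.06311325, -0.00937733, -0.0196977 ]), 'gripper_force': 0.0, 'grip_width': 0.08547296873671865}
```

View pics/scene0.png

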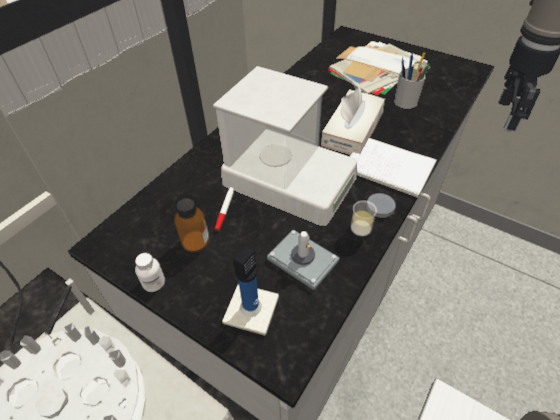

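View pics/side0.png

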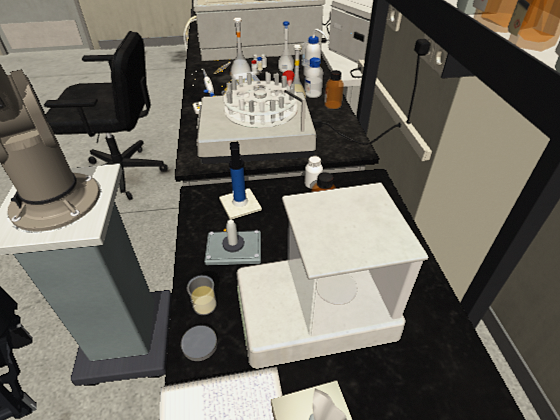

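The scene view shows the column at about (248,285), the stand at (303,258) with a brass dot at about (309,245), and the beaker at (363,217). In the side view the column is at (238,180) and the stand at (233,245), with an orange dot at about (226,230).

```bash
python3 - <<'E'
from h import *
F={n:dict(np.load(f'pics/{n}.npz')) for n in ['scene','side']}
boxes={'scene':dict(col=(225,235,285,340),stand=(262,225,342,290),all=(80,190,420,340)),'side':dict(col=(215,135,265,220),stand=(200,212,266,268))}
for n,f in F.items():
    P=pts(f);hsv=cv2.cvtColor(f['color'],cv2.COLOR_RGB2HSV);ok=f['depth']>0
    def m(b,cond):
        M=np.zeros(ok.shape,bool);x0,y0,x1,y1=b;M[y0:y1,x0:x1]=1;return M&cond&ok
    B=boxes[n];z=P[...,2]
    blue=m(B['col'],(hsv[...,0]>100)&(hsv[...,0]<125)&(hsv[...,1]>120)&(z>.03))
    p=P[blue];(xy)=cv2.fitLine(p.astype(np.float32),cv2.DIST_L2,0,.01,.01).ravel()
    print(n,'blue',blue.sum(),p.min(0),p.max(0),np.median(p,0),xy[:3])
    head=m(B['col'],(z>.13)&(z<.2));p=P[head];print(' head',len(p),p.min(0),p.max(0),np.median(p,0))
    top=m(B['col'],(z>.172)&(z<.2));p=P[top];
    if len(p)>4: print(' headtop',len(p),p.mean(0),cv2.minAreaRect((p[:,:2]*1000).astype(np.float32)))
    plate=m(B['col'],(z>.006)&(z<.018)&(hsv[...,1]<60)&(hsv[...,2]>140));p=P[plate];print(' dock',len(p),np.median(p[:,2]),cv2.minAreaRect((p[:,:2]*1000).astype(np.float32)))
    foot=m(B['stand'],(z>.013)&(z<.025));p=P[foot];print(' foot',len(p),np.median(p[:,2]),cv2.minAreaRect((p[:,:2]*1000).astype(np.float32)))
    sp=m(B['stand'],(z>.04)&(z<.12));p=P[sp];print(' spig',len(p),p.min(0),p.max(0),np.median(p,0))
    tip=m(B['stand'],(z>.088));print(' tip',P[tip].mean(0))
    br=m(B['stand'],(hsv[...,0]<25)&(hsv[...,1]>110)&(hsv[...,2]>90));ys,xs=np.nonzero(br);print(' brass',list(zip(xs,ys))[:20],P[br].mean(0) if len(xs) else '')
def crop(f,b,s):
    x0,y0,x1,y1=b;return cv2.resize(f['color'][y0:y1,x0:x1,::-1],None,fx=s,fy=s,interpolation=cv2.INTER_CUBIC)
a=crop(F['scene'],(220,225,340,335),5);b=crop(F['side'],(200,135,266,268),4)
h=max(a.shape[0],b.shape[0]);pad=lambda i:cv2.copyMakeBorder(i,0,h-i.shape[0],0,0,0)
im=np.hstack([pad(a),pad(b)]);cv2.imwrite('pics/c1.png',cv2.resize(im,None,fx=.9,fy=.9)[:600,:800])
E
```

```text
scene blue 427 [ 0.48972538 -0.09689688  0.03075744] [ 0.51447526 -0.06741236  0.13701598] [ 0.49582586 -0.07420888  0.08850625] [-0.0065823  -0.01555166  0.9998574 ]
 head 659 [ 0.48845593 -0.10311224  0.13018509] [ 0.51748178 -0.06728942  0.19372453] [ 0.49842083 -0.07997461  0.17542921]
 headtop 356 [ 0.50392915 -0.0827648   0.18710494] ((506.31903076171875, -85.29398345947266), (35.377166748046875, 22.47698974609375), 88.58816528320312)
 dock 1385 0.011354137650963268 ((526.5789794921875, -150.49295043945312), (90.92163848876953, 226.0200653076172), 16.780628204345703)
 foot 1643 0.01880654151401462 ((481.3175354003906, -243.92320251464844), (97.06651306152344, 129.1303253173828), 84.3719253540039)
 spig 215 [ 0.46457152 -0.25329951  0.04019345] [ 0.49166985 -0.23249276  0.09641149] [ 0.4776193  -0.23816843  0.07457387]
 tip [ 0.48037125 -0.24279129  0.09221415]
 brass [(np.int64(308), np.int64(244)), (np.int64(307), np.int64(245)), (np.int64(308), np.int64(245)), (np.int64(309), np.int64(245)), (np.int64(307), np.int64(246)), (np.int64(308), np.int64(246)), (np.int64(309), np.in
[... 585 characters left out ...]
07.90374755859375, -88.18461608886719), (89.10784912109375, 94.08113861083984), 16.737415313720703)
 foot 1346 0.02010079659679843 ((485.94970703125, -211.33973693847656), (169.50448608398438, 128.49839782714844), 84.9515609741211)
 spig 257 [ 0.46620239 -0.36313958  0.04039516] [ 0.54856075 -0.23972483  0.09866282] [ 0.48613964 -0.25535844  0.06701472]
 tip [ 0.48331358 -0.24911604  0.09315929]
 brass [(np.int64(224), np.int64(229)), (np.int64(225), np.int64(229)), (np.int64(226), np.int64(229)), (np.int64(223), np.int64(230)), (np.int64(224), np.int64(230)), (np.int64(225), np.int64(230)), (np.int64(224), np.int64(231)), (np.int64(225), np.int64(231))] [ 0.46547134 -0.21834717  0.04270208]
```

View pics/c1.png

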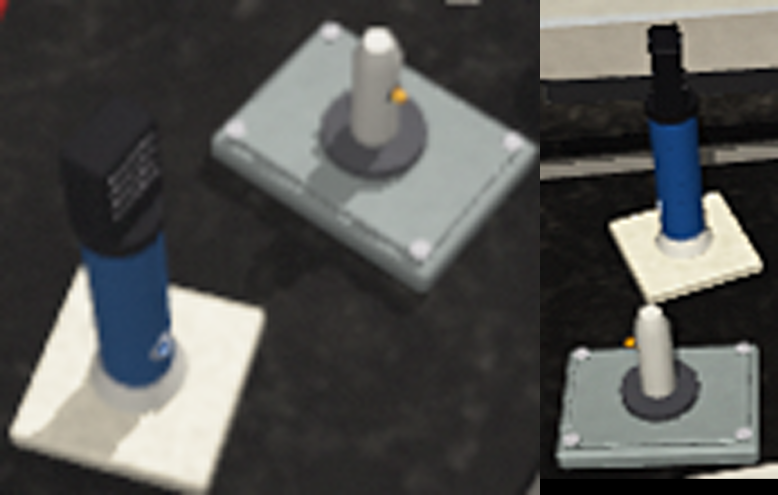

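The crop shows the hole low on the column's robot-facing side at scene (255.6,302). The brass button is at scene (308,246) and side (224.6,230), on the stand's -x side.

```bash
cat >> h.py <<'E'
def ray(f,uv):
    d=f['R'].T@np.linalg.solve(f['K'],np.array([uv[0],uv[1],1.]));return -f['R'].T@f['t'],d/np.linalg.norm(d)
def tri(l):
    A=np.zeros((3,3));b=np.zeros(3)
    for o,d in l: M=np.eye(3)-np.outer(d,d);A+=M;b+=M@o
    X=np.linalg.solve(A,b);return X,[np.linalg.norm((np.eye(3)-np.outer(d,d))@(X-o))*1000 for o,d in l]
E
python3 - <<'E'
from h import *
np.set_printoptions(precision=4,suppress=True)
S=dict(np.load('pics/scene.npz'));D=dict(np.load('pics/side.npz'))
print('tip',tri([ray(S,(303.8,232.1)),ray(D,(230.8,220.6))]), ray_plane(S,(303.8,232.1),.094),ray_plane(D,(230.8,220.6),.094))
print('btn',tri([ray(S,(308.2,245.7)),ray(D,(224.6,230))]), ray_plane(S,(308.2,245.7),.066),ray_plane(D,(224.6,230),.066))
print('hole',ray_plane(S,(255.6,302.3),.05))
# shoulder: dark disc centre, foot centre from scene mask and side
for n,f,b in (('scene',S,(262,225,342,290)),('side',D,(200,212,266,268))):
    P=pts(f);x0,y0,x1,y1=b;p=P[y0:y1,x0:x1].reshape(-1,3)
    q=p[(abs(p[:,2]-.0195)<.004)&(p[:,1]>-.31)&(p[:,1]<-.18)];r=cv2.minAreaRect((q[:,:2]*1000).astype(np.float32));print(n,'foot',r)
    q=p[(abs(p[:,2]-.028)<.003)&(np.hypot(p[:,0]-.481,p[:,1]+.246)<.04)];print(n,'shoulder',cv2.minEnclosingCircle((q[:,:2]*1000).astype(np.float32)))
    q=p[(p[:,2]>.04)&(p[:,2]<.082)&(np.hypot(p[:,0]-.481,p[:,1]+.246)<.03)]
    c=np.r_[.481,-.246]
    from scipy.optimize import least_squares
    print(n,'spigot',least_squares(lambda c:np.hypot(q[:,0]-c[0],q[:,1]-c[1])-.0115,c,loss='soft_l1',f_scale=.001).x)
    p=P[130:340,215:290].reshape(-1,3);q=p[(p[:,2]>.05)&(p[:,2]<.12)&(np.hypot(p[:,0]-.507,p[:,1]+.088)<.03)]
    print(n,'col',least_squares(lambda c:np.hypot(q[:,0]-c[0],q[:,1]-c[1])-.0165,[.507,-.088],loss='soft_l1',f_scale=.001).x)
    p=P[::4,::4].reshape(-1,3);q=p[(p[:,2]>.15)&(p[:,0]>.3)&(p[:,0]<.85)&(abs(p[:,1]+.25)<.35)];
    q=q[np.hypot(q[:,0]-.507,q[:,1]+.088)>.04];print(n,'tall',len(q),q.min(0) if len(q) else '',q.max(0) if len(q) else '')
E
```

```text
tip (array([ 0.4831, -0.247 ,  0.0982]), [np.float64(1.2125725130734155), np.float64(1.2125725130734162)]) [ 0.4834 -0.25    0.094 ] [ 0.484 -0.242  0.094]
btn (array([ 0.4675, -0.2429,  0.067 ]), [np.float64(0.14665159889778942), np.float64(0.14665159889769355)]) [ 0.468  -0.2435  0.066 ] [ 0.4673 -0.242   0.066 ]
hole [ 0.49   -0.0843  0.05  ]
scene foot ((480.76629638671875, -243.30714416503906), (92.32772064208984, 127.851806640625), 84.3193359375)
scene shoulder ((481.5223083496094, -243.75880432128906), 26.004487991333008)
scene spigot [ 0.4821 -0.2456]
scene col [ 0.5072 -0.0863]
scene tall 676 [ 0.5843 -0.5347  0.1504] [0.8252 0.0009 0.5592]
side foot ((483.0809020996094, -247.0972900390625), (95.71746063232422, 127.12433624267578), 84.369384765625)
side shoulder ((484.662109375, -247.07467651367188), 27.078733444213867)
side spigot [ 0.4829 -0.2456]
side col [ 0.5085 -0.0869]
side tall 1586 [ 0.5857 -0.5991  0.1502] [ 0.8497 -0.1843  0.5873]
```

{"api": "send_rows", "payload": {
  "steps": [
    {"yaw": -10},
    {"yaw": -20,"dz": -2},
    {"yaw": -30,"dz": -3},
    {"yaw": -40,"dz": -3},
    {"yaw": -50,"dz": -3}
  ]
}}

```text
validation failed for argument at $.st...
```

{"api": "send_rows", "payload": {
  "steps": [
    {"dx": 0,"dy": 0,"dz": 0,"yaw": -10,"gripper": 1},
    {"dx": 0,"dy": 0,"dz": -2,"yaw": -20,"gripper": 1},
    {"dx": 0,"dy": 0,"dz": -3,"yaw": -30,"gripper": 1},
    {"dx": 0,"dy": 0,"dz": -3,"yaw": -40,"gripper": 1},
    {"dx": 0,"dy": 0,"dz": -3,"yaw": -50,"gripper": 1}
  ]
}}

```text
clock: 0.78
tcp_pos: [0.2312, -0.634, 0.2861]
orientation: [-2.567, -1.81, -0.0]
contact_force: [0.3, 0.1, -0.9]
grip_width: 0.0858
gripper_force: 0.0
```

{"api": "send_rows", "payload": {
  "steps": [
    {"dx": 6,"dy": 0.8,"dz": 0,"yaw": -5,"gripper": 1},
    {"dx": 12,"dy": 1.5,"dz": 0,"yaw": -10,"gripper": 1},
    {"dx": 18,"dy": 2.3,"dz": 0,"yaw": -15,"gripper": 1},
    {"dx": 24,"dy": 3,"dz": 0,"yaw": -17.6,"gripper": 1},
    {"dx": 30,"dy": 3.8,"dz": 0,"yaw": -17.6,"gripper": 1}
  ]
}}

```text
clock: 1.4
tcp_pos: [0.3699, -0.3633, 0.2862]
orientation: [2.266, 2.176, -0.0]
contact_force: [1.5, 0.2, -0.0]
grip_width: 0.0852
gripper_force: 0.0
```

```bash
cat > go.py <<'E'
import sys,numpy as np
from bench import status
o=status.get_obs();v=o['orientation'];a=2*np.arctan2(v[1],v[0])
x,y,z=map(float,sys.argv[1:4]);d=np.array([x,y,z])-o['tcp_pos']
ux=np.array([np.cos(a),np.sin(a)]);uy=np.array([np.sin(a),-np.cos(a)])
ty=np.degrees(np.arctan2(uy[1],uy[0]))
print('t',o['clock'],'tcp',o['tcp_pos'].round(4),'dx %.2f dy %.2f dz %.2f cm; tool y at %.1f deg'%(d[:2]@ux*100,d[:2]@uy*100,-d[2]*100,ty),o['contact_force'].round(1),o['moment'].round(2),o['joints'].round(2))
if len(sys.argv)>4: print('yaw %.1f'%(ty-float(sys.argv[4])))
E
python3 go.py .5078 -.0868 .286 -2
```

```text
t 1.4 tcp [ 0.3699 -0.3633  0.2862] dx 28.19 dy 12.65 dz 0.02 cm; tool y at -2.3 deg [ 1.5  0.2 -0. ] [ 0.01 -0.05 -0.04] [ 0.97  0.21 -0.36  1.87  0.09  1.07  0.53]
yaw -0.3
```

{"api": "send_rows", "payload": {
  "steps": [
    {"dx": 5.6,"dy": 2.5,"dz": 0,"yaw": 0,"gripper": 1},
    {"dx": 11.2,"dy": 5,"dz": 0,"yaw": 0,"gripper": 1},
    {"dx": 16.9,"dy": 7.6,"dz": 0,"yaw": 0,"gripper": 1},
    {"dx": 22.5,"dy": 10.1,"dz": 0,"yaw": 0,"gripper": 1},
    {"dx": 28.2,"dy": 12.6,"dz": 0,"yaw": 0,"gripper": 1}
  ]
}}

```text
clock: 2.02
tcp_pos: [0.5074, -0.087, 0.2863]
orientation: [2.267, 2.174, -0.0]
contact_force: [0.6, -0.4, -0.2]
grip_width: 0.0854
gripper_force: 0.0
```

{"api": "send_rows", "payload": {
  "steps": [
    {"dx": 0,"dy": 0,"dz": 0,"yaw": 0,"gripper": 1}
  ]
}}

```text
clock: 2.15
tcp_pos: [0.5085, -0.0827, 0.2866]
orientation: [-2.256, -2.185, -0.004]
contact_force: [0.7, -0.2, -0.1]
grip_width: 0.0855
gripper_force: 0.0
```

```bash
python3 go.py .5078 -.0868 .286 -2; python3 - <<'E'
from h import *
f=grab('wrist');cv2.imwrite('pics/w1.png',f['color'][:,:,::-1])
P=pts(f);p=P.reshape(-1,3);q=p[(p[:,2]>.185)&(p[:,2]<.2)&(np.hypot(p[:,0]-.507,p[:,1]+.088)<.04)]
print(len(q),q.mean(0) if len(q) else '',cv2.minAreaRect((q[:,:2]*1000).astype(np.float32)) if len(q)>4 else '')
E
```

```text
t 2.15 tcp [ 0.5085 -0.0827  0.2866] dx -0.41 dy -0.06 dz 0.06 cm; tool y at -1.8 deg [ 0.7 -0.2 -0.1] [-0.08  0.09 -0.02] [ 0.53  0.23 -0.57  1.87  0.14  1.08 -0.12]
yaw 0.2
1762 [ 0.50715197 -0.08463823  0.19132526] ((507.05645751953125, -86.014404296875), (35.94766616821289, 22.553726196289062), 88.96005249023438)
```

View pics/w1.png

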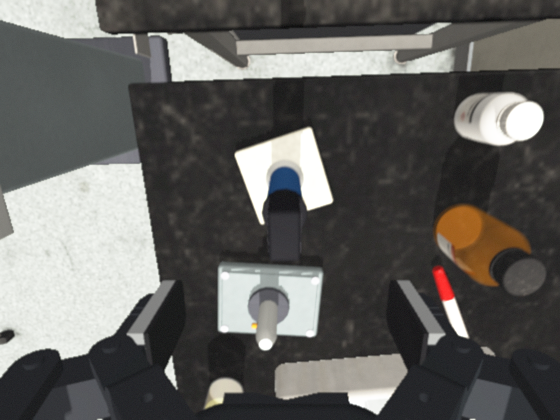

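The wrist view shows the head at about (285,230), between the open fingers in x, with the stand at (270,300) and the bottles well clear. It puts the head centre at (0.507, -0.086), so I'm going down.

{"api": "send_rows", "payload": {
  "steps": [
    {"dx": 0,"dy": 0,"dz": 2,"yaw": 0,"gripper": 1},
    {"dx": 0,"dy": 0,"dz": 4,"yaw": 0,"gripper": 1},
    {"dx": 0,"dy": 0,"dz": 4,"yaw": 0,"gripper": 1}
  ]
}}

```text
clock: 2.58
tcp_pos: [0.5053, -0.0903, 0.2448]
orientation: [-2.267, -2.171, 0.004]
contact_force: [-0.5, -0.3, 0.4]
grip_width: 0.0855
gripper_force: 0.0
```

```bash
python3 go.py .5075 -.0865 .178 -1
```

```text
t 2.575 tcp [ 0.5053 -0.0903  0.2448] dx 0.39 dy 0.20 dz 6.68 cm; tool y at -2.5 deg [-0.5 -0.3  0.4] [-0.03  0.01  0.01] [ 0.53  0.28 -0.56  1.92  0.17  1.   -0.15]
yaw -1.5
```

{"api": "send_rows", "payload": {
  "steps": [
    {"dx": 0,"dy": 0,"dz": 1,"yaw": 0,"gripper": 1},
    {"dx": 0,"dy": 0,"dz": 1,"yaw": 0,"gripper": 1},
    {"dx": 0,"dy": 0,"dz": 1,"yaw": 0,"gripper": 1},
    {"dx": 0,"dy": 0,"dz": 1,"yaw": 0,"gripper": 1}
  ]
}}

```text
clock: 3.08
tcp_pos: [0.5072, -0.0885, 0.2368]
orientation: [2.266, 2.175, 0.001]
contact_force: [-0.3, 1.1, 0.2]
grip_width: 0.0854
gripper_force: 0.0
```

```bash
python3 go.py .5075 -.0865 .178 -1
```

```text
t 3.075 tcp [ 0.5072 -0.0885  0.2368] dx 0.21 dy 0.02 dz 5.88 cm; tool y at -2.4 deg [-0.3  1.1  0.2] [-0.03  0.05 -0.  ] [ 0.52  0.29 -0.56  1.93  0.18  0.98 -0.16]
yaw -1.4
```

{"api": "send_rows", "payload": {
  "steps": [
    {"dx": 0.1,"dy": 0,"dz": 1.5,"yaw": -1,"gripper": 1},
    {"dx": 0.1,"dy": 0,"dz": 3,"yaw": -1,"gripper": 1},
    {"dx": 0.1,"dy": 0,"dz": 4.5,"yaw": -1,"gripper": 1},
    {"dx": 0.1,"dy": 0,"dz": 5.8,"yaw": -1,"gripper": 1},
    {"dx": 0.1,"dy": 0,"dz": 5.8,"yaw": -1,"gripper": 1}
  ]
}}

```text
clock: 3.7
tcp_pos: [0.5062, -0.0875, 0.1769]
orientation: [-2.246, -2.194, 0.002]
contact_force: [-0.1, 0.0, 0.3]
grip_width: 0.0852
gripper_force: 0.0
```

```bash
python3 go.py .5075 -.0865 .178 -1
```

```text
t 3.7 tcp [ 0.5062 -0.0875  0.1769] dx 0.10 dy 0.13 dz -0.11 cm; tool y at -1.4 deg [-0.1  0.   0.3] [ 0.04 -0.02  0.03] [ 0.5   0.36 -0.54  1.98  0.24  0.86 -0.2 ]
yaw -0.4
```

{"api": "send_rows", "payload": {
  "steps": [
    {"dx": 0.1,"dy": 0.1,"dz": 0,"yaw": 0,"gripper": 0.4},
    {"dx": 0.1,"dy": 0.1,"dz": 0,"yaw": 0,"gripper": 0.3},
    {"dx": 0.1,"dy": 0.1,"dz": 0,"yaw": 0,"gripper": 0},
    {"dx": 0.1,"dy": 0.1,"dz": 0,"yaw": 0,"gripper": 0},
    {"dx": 0.1,"dy": 0.1,"dz": 0,"yaw": 0,"gripper": 0}
  ],
  "force": 40
}}

```text
clock: 4.32
tcp_pos: [0.5083, -0.0867, 0.1787]
orientation: [2.247, 2.194, 0.0]
contact_force: [-0.2, -0.1, 3.5]
grip_width: 0.0217
gripper_force: 41.5
```

{"api": "send_rows", "payload": {
  "steps": [
    {"dx": 0,"dy": 0,"dz": 0,"yaw": 0,"gripper": 0},
    {"dx": 0,"dy": 0,"dz": 0,"yaw": 0,"gripper": 0},
    {"dx": 0,"dy": 0,"dz": 0,"yaw": 0,"gripper": 0}
  ]
}}

```text
clock: 4.7
tcp_pos: [0.5083, -0.0866, 0.1787]
orientation: [2.247, 2.194, 0.001]
contact_force: [-0.5, -0.2, 6.0]
grip_width: 0.0217
gripper_force: 41.9
```

```bash
python3 go.py .5075 -.0865 .178 -1
```

```text
t 4.7 tcp [ 0.5083 -0.0866  0.1787] dx 0.01 dy -0.08 dz 0.07 cm; tool y at -1.4 deg [-0.5 -0.2  6. ] [0.02 0.28 0.  ] [ 0.49  0.36 -0.54  1.98  0.24  0.86 -0.2 ]
yaw -0.4
```

{"api": "send_rows", "payload": {
  "steps": [
    {"dx": 0,"dy": 0,"dz": -1,"yaw": 0,"gripper": 0},
    {"dx": 0,"dy": 0,"dz": -2.5,"yaw": 0,"gripper": 0},
    {"dx": 0,"dy": 0,"dz": -5,"yaw": 0,"gripper": 0},
    {"dx": 0,"dy": 0,"dz": -8.5,"yaw": 0,"gripper": 0},
    {"dx": 0,"dy": 0,"dz": -12.5,"yaw": 0,"gripper": 0}
  ]
}}

```text
clock: 5.32
tcp_pos: [0.5075, -0.0865, 0.3047]
orientation: [-2.247, -2.195, 0.001]
contact_force: [-0.2, -0.9, -1.8]
grip_width: 0.0216
gripper_force: 40.8
```

{"api": "send_rows", "payload": {
  "steps": [
    {"dx": 0,"dy": 0,"dz": 0,"yaw": 0,"gripper": 0},
    {"dx": 0,"dy": 0,"dz": 0,"yaw": 0,"gripper": 0},
    {"dx": 0,"dy": 0,"dz": 0,"yaw": 0,"gripper": 0},
    {"dx": 0,"dy": 0,"dz": 0,"yaw": 0,"gripper": 0}
  ]
}}

```text
clock: 5.82
tcp_pos: [0.5075, -0.0865, 0.3023]
orientation: [-2.246, -2.194, 0.002]
contact_force: [0.1, -0.2, -2.3]
grip_width: 0.0217
gripper_force: 40.9
```

```bash
python3 go.py .4825 -.2456 .304 -1;cat > colm.py <<'E'
from h import *
from scipy.optimize import least_squares
from bench import status
np.set_printoptions(precision=4,suppress=True)
T=status.get_obs()['tcp_pos']
for n in ('scene','side'):
    f=grab(n);P=pts(f);hsv=cv2.cvtColor(f['color'],cv2.COLOR_RGB2HSV)
    near=(np.hypot(P[...,0]-T[0],P[...,1]-T[1])<.035)&(f['depth']>0)
    b=near&(hsv[...,0]>100)&(hsv[...,0]<125)&(hsv[...,1]>120);q=P[b]
    for lo,hi in ((-.145,-.09),(-.09,-.04),(-.145,-.04)):
        r=q[(q[:,2]>T[2]+lo)&(q[:,2]<T[2]+hi)]
        if len(r)>10: print(n,len(r),'col-tcp',least_squares(lambda c:np.hypot(r[:,0]-c[0],r[:,1]-c[1])-.0165,T[:2],loss='soft_l1',f_scale=.001).x-T[:2])
    print(n,'blue zmin rel tcp',q[:,2].min()-T[2],'all zmin',P[near&(P[...,2]>T[2]-.19)][:,2].min()-T[2])
    cv2.imwrite(f'pics/{n}_c.png',f['color'][:,:,::-1])
E
python3 colm.py
```

```text
t 5.825 tcp [ 0.5075 -0.0865  0.3023] dx -15.96 dy -2.13 dz -0.17 cm; tool y at -1.4 deg [ 0.1 -0.2 -2.3] [ 0.03 -0.01  0.03] [ 0.55  0.22 -0.57  1.85  0.13  1.12 -0.1 ]
yaw -0.4
scene 316 col-tcp [-0.001   0.0003]
scene 327 col-tcp [-0.0009  0.0003]
scene 643 col-tcp [-0.0009  0.0003]
scene blue zmin rel tcp -0.14936942695281286 all zmin -0.16798114658710914
side 248 col-tcp [ 0.0007 -0.0004]
side 230 col-tcp [ 0.0005 -0.0004]
side 478 col-tcp [ 0.0006 -0.0004]
side blue zmin rel tcp -0.15018956886636678 all zmin -0.165331160256062
```

{"api": "send_rows", "payload": {
  "steps": [
    {"dx": -3,"dy": -0.4,"dz": 0,"yaw": -4,"gripper": 0},
    {"dx": -7,"dy": -1,"dz": 0,"yaw": -8,"gripper": 0},
    {"dx": -11,"dy": -1.5,"dz": 0,"yaw": -12,"gripper": 0},
    {"dx": -14,"dy": -1.9,"dz": 0,"yaw": -15,"gripper": 0},
    {"dx": -15.9,"dy": -2.1,"dz": 0,"yaw": -16,"gripper": 0}
  ]
}}

```text
clock: 6.55
tcp_pos: [0.4826, -0.247, 0.3029]
orientation: [-1.921, -2.485, 0.001]
contact_force: [0.2, 0.7, -3.4]
grip_width: 0.0217
gripper_force: 40.9
```

{"api": "send_rows", "payload": {
  "steps": [
    {"dx": 0,"dy": 0,"dz": 0,"yaw": 0,"gripper": 0},
    {"dx": 0,"dy": 0,"dz": 0,"yaw": 0,"gripper": 0},
    {"dx": 0,"dy": 0,"dz": 0,"yaw": 0,"gripper": 0},
    {"dx": 0,"dy": 0,"dz": 0,"yaw": 0,"gripper": 0}
  ]
}}

```text
clock: 7.05
tcp_pos: [0.4835, -0.2442, 0.3034]
orientation: [1.919, 2.488, 0.0]
contact_force: [0.0, -0.1, -2.7]
grip_width: 0.0214
gripper_force: 40.9
```

```bash
python3 go.py .4827 -.2455 .302 -1;cat > spg.py <<'E'
from h import *
from scipy.optimize import least_squares
np.set_printoptions(precision=4,suppress=True)
for n in ('scene','side'):
    f=dict(np.load(f'pics/{n}.npz'));p=pts(f)[f['depth']>0]
    q=p[(p[:,2]>.04)&(p[:,2]<.08)&(np.hypot(p[:,0]-.4825,p[:,1]+.2455)<.03)]
    print(n,'spigot',len(q),least_squares(lambda c:np.hypot(q[:,0]-c[0],q[:,1]-c[1])-.0115,[.4825,-.2455],loss='soft_l1',f_scale=.001).x)
    q=p[(p[:,2]>.02)&(p[:,2]<.12)&(np.hypot(p[:,0]-.4825,p[:,1]+.2455)<.03)];print(' zmax',q[:,2].max())
E
python3 colm.py;python3 spg.py
python3 - <<'E'
import cv2,numpy as np
a=cv2.imread('pics/scene_c.png')[130:300,240:370];b=cv2.imread('pics/side_c.png')[100:270,170:300]
cv2.imwrite('pics/c2.png',np.hstack([cv2.resize(i,None,fx=3,fy=3,interpolation=2) for i in(a,b)]))
E
```

```text
t 7.05 tcp [ 0.4835 -0.2442  0.3034] dx -0.11 dy -0.11 dz 0.14 cm; tool y at 14.7 deg [ 0.  -0.1 -2.7] [0.07 0.03 0.01] [ 0.78  0.26 -0.51  1.79  0.14  1.13  0.48]
yaw 15.7
scene 315 col-tcp [-0.0006  0.0004]
scene 287 col-tcp [-0.0005  0.0004]
scene 602 col-tcp [-0.0005  0.0004]
scene blue zmin rel tcp -0.1512631338655236 all zmin -0.16827125241424443
side 306 col-tcp [ 0.0004 -0.0006]
side 303 col-tcp [ 0.0006 -0.0006]
side 609 col-tcp [ 0.0005 -0.0006]
side blue zmin rel tcp -0.1506306598268725 all zmin -0.16666423384244272
scene spigot 123 [ 0.4817 -0.2456]
 zmax 0.0964454126738571
side spigot 123 [ 0.4828 -0.2457]
 zmax 0.09763687317282575
```

View pics/c2.png

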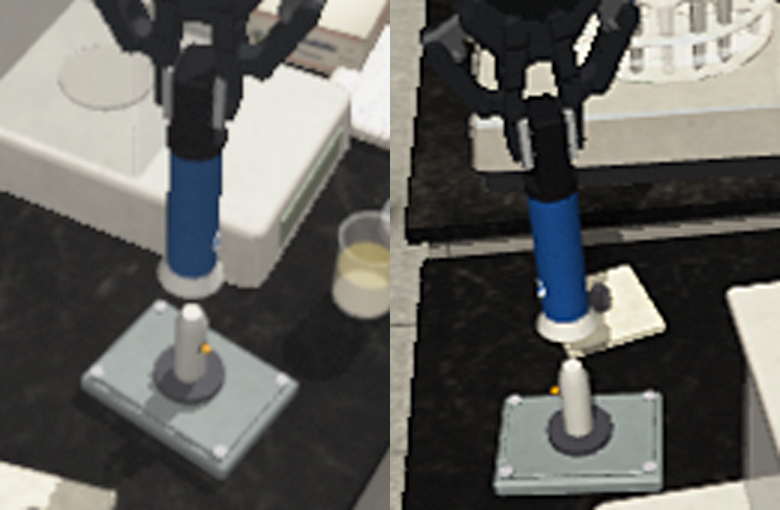

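The column hangs vertical over the spigot tip. Its hole is at left-front in the side view (about (541,288) in the crop), and the button is at about (205,349) in the left part. I'll correct about 1 mm and lower.

{"api": "send_rows", "payload": {
  "steps": [
    {"dx": -0.1,"dy": -0.1,"dz": 1,"yaw": 0,"gripper": 0},
    {"dx": -0.1,"dy": -0.1,"dz": 2,"yaw": 0,"gripper": 0},
    {"dx": -0.1,"dy": -0.1,"dz": 3,"yaw": 0,"gripper": 0},
    {"dx": -0.1,"dy": -0.1,"dz": 3.8,"yaw": 0,"gripper": 0},
    {"dx": -0.1,"dy": -0.1,"dz": 3.8,"yaw": 0,"gripper": 0}
  ]
}}

```text
clock: 7.78
tcp_pos: [0.4821, -0.2461, 0.2644]
orientation: [-1.919, -2.485, 0.0]
contact_force: [-0.2, 0.4, -1.9]
grip_width: 0.0217
gripper_force: 40.9
```

{"api": "send_rows", "payload": {
  "steps": [
    {"dx": 0,"dy": 0,"dz": 0,"yaw": 0,"gripper": 0},
    {"dx": 0,"dy": 0,"dz": 0,"yaw": 0,"gripper": 0},
    {"dx": 0,"dy": 0,"dz": 0,"yaw": 0,"gripper": 0}
  ]
}}

```text
clock: 8.15
tcp_pos: [0.4827, -0.2463, 0.2656]
orientation: [1.92, 2.486, 0.0]
contact_force: [-0.5, 0.7, -1.8]
grip_width: 0.0212
gripper_force: 40.9
```

```bash
python3 go.py .4825 -.2456 .194 -1; python3 colm.py|grep 'col-'
```

```text
t 8.15 tcp [ 0.4827 -0.2463  0.2656] dx 0.07 dy -0.00 dz 7.16 cm; tool y at 14.6 deg [-0.5  0.7 -1.8] [-0.03 -0.   -0.01] [ 0.78  0.29 -0.51  1.84  0.16  1.05  0.46]
yaw 15.6
scene 286 col-tcp [-0.0004  0.0004]
scene 265 col-tcp [-0.0006  0.0004]
scene 551 col-tcp [-0.0005  0.0004]
side 268 col-tcp [ 0.0006 -0.0004]
side 268 col-tcp [ 0.0005 -0.0004]
side 536 col-tcp [ 0.0005 -0.0004]
```

{"api": "send_rows", "payload": {
  "steps": [
    {"dx": 0.05,"dy": 0,"dz": 0.6,"yaw": 0,"gripper": 0},
    {"dx": 0.05,"dy": 0,"dz": 1.2,"yaw": 0,"gripper": 0},
    {"dx": 0.05,"dy": 0,"dz": 1.7,"yaw": 0,"gripper": 0},
    {"dx": 0.05,"dy": 0,"dz": 2.1,"yaw": 0,"gripper": 0},
    {"dx": 0.05,"dy": 0,"dz": 2.1,"yaw": 0,"gripper": 0}
  ]
}}

```text
clock: 8.88
tcp_pos: [0.4822, -0.2457, 0.2439]
orientation: [-1.92, -2.486, 0.0]
contact_force: [-0.3, 0.1, -2.8]
grip_width: 0.0219
gripper_force: 40.9
```

```bash
python3 go.py .4825 -.2456 .194 -1
```

```text
t 8.875 tcp [ 0.4822 -0.2457  0.2439] dx 0.00 dy 0.03 dz 4.99 cm; tool y at 14.6 deg [-0.3  0.1 -2.8] [0.03 0.05 0.04] [ 0.77  0.31 -0.5   1.86  0.18  1.01  0.45]
yaw 15.6
```

{"api": "send_rows", "payload": {
  "steps": [
    {"dx": 0,"dy": 0,"dz": 0.5,"yaw": 0,"gripper": 0},
    {"dx": 0,"dy": 0,"dz": 1,"yaw": 0,"gripper": 0},
    {"dx": 0,"dy": 0,"dz": 1.5,"yaw": 0,"gripper": 0},
    {"dx": 0,"dy": 0,"dz": 1.9,"yaw": 0,"gripper": 0},
    {"dx": 0,"dy": 0,"dz": 1.9,"yaw": 0,"gripper": 0}
  ]
}}

```text
clock: 9.5
tcp_pos: [0.4818, -0.2456, 0.2247]
orientation: [-1.919, -2.485, 0.001]
contact_force: [-1.3, -0.6, -1.0]
grip_width: 0.0215
gripper_force: 40.9
```

```bash
python3 go.py .4825 -.2456 .194 -1
```

```text
t 9.5 tcp [ 0.4818 -0.2456  0.2247] dx -0.02 dy 0.07 dz 3.07 cm; tool y at 14.6 deg [-1.3 -0.6 -1. ] [ 0.21  0.52 -0.01] [ 0.77  0.34 -0.5   1.88  0.19  0.97  0.44]
yaw 15.6
```

{"api": "send_rows", "payload": {
  "steps": [
    {"dx": 0,"dy": 0,"dz": 0.4,"yaw": 0,"gripper": 0},
    {"dx": 0,"dy": 0,"dz": 0.8,"yaw": 0,"gripper": 0},
    {"dx": 0,"dy": 0,"dz": 1.1,"yaw": 0,"gripper": 0},
    {"dx": 0,"dy": 0,"dz": 1.1,"yaw": 0,"gripper": 0}
  ]
}}

```text
clock: 10.0
tcp_pos: [0.482, -0.2457, 0.2138]
orientation: [-1.92, -2.486, 0.0]
contact_force: [-2.2, 2.1, -3.3]
grip_width: 0.0218
gripper_force: 40.9
```

```bash
python3 go.py .4825 -.2456 .194 -1
```

```text
t 10.0 tcp [ 0.482  -0.2457  0.2138] dx -0.01 dy 0.04 dz 1.98 cm; tool y at 14.6 deg [-2.2  2.1 -3.3] [ 0.27  0.69 -0.06] [ 0.76  0.35 -0.5   1.89  0.2   0.95  0.43]
yaw 15.6
```

{"api": "send_rows", "payload": {
  "steps": [
    {"dx": 0,"dy": 0,"dz": 0.4,"yaw": 0,"gripper": 0},
    {"dx": 0,"dy": 0,"dz": 0.8,"yaw": 0,"gripper": 0},
    {"dx": 0,"dy": 0,"dz": 1.2,"yaw": 0,"gripper": 0},
    {"dx": 0,"dy": 0,"dz": 1.6,"yaw": 0,"gripper": 0},
    {"dx": 0,"dy": 0,"dz": 1.6,"yaw": 0,"gripper": 0}
  ]
}}

```text
clock: 10.62
tcp_pos: [0.4821, -0.2457, 0.1978]
orientation: [-1.92, -2.486, 0.0]
contact_force: [-2.3, 1.1, -1.5]
grip_width: 0.0218
gripper_force: 40.9
```

```bash
python3 go.py .4825 -.2456 .194 -1
```

```text
t 10.625 tcp [ 0.4821 -0.2457  0.1978] dx 0.00 dy 0.04 dz 0.38 cm; tool y at 14.6 deg [-2.3  1.1 -1.5] [ 0.28  0.7  -0.03] [ 0.76  0.37 -0.49  1.91  0.21  0.92  0.42]
yaw 15.6
```

{"api": "send_rows", "payload": {
  "steps": [
    {"dx": 0,"dy": 0,"dz": 0.1,"yaw": 0,"gripper": 0},
    {"dx": 0,"dy": 0,"dz": 0.2,"yaw": 0,"gripper": 0},
    {"dx": 0,"dy": 0,"dz": 0.3,"yaw": 0,"gripper": 0},
    {"dx": 0,"dy": 0,"dz": 0.3,"yaw": 0,"gripper": 0}
  ]
}}

```text
clock: 11.12
tcp_pos: [0.4824, -0.2458, 0.1952]
orientation: [-1.92, -2.486, 0.0]
contact_force: [-2.0, 0.2, -2.2]
grip_width: 0.0215
gripper_force: 40.9
```

{"api": "send_rows", "payload": {
  "steps": [
    {"dx": 0,"dy": 0,"dz": 0.1,"yaw": 0,"gripper": 0},
    {"dx": 0,"dy": 0,"dz": 0.1,"yaw": 0,"gripper": 0}
  ]
}}

```text
clock: 11.38
tcp_pos: [0.4826, -0.2458, 0.1947]
orientation: [1.92, 2.486, -0.0]
contact_force: [-3.5, 1.4, 2.5]
grip_width: 0.0215
gripper_force: 41.5
```

Fz is rising, so the column is touching the shoulder. One more small step to confirm.

{"api": "send_rows", "payload": {
  "steps": [
    {"dx": 0,"dy": 0,"dz": 0.05,"yaw": 0,"gripper": 0},
    {"dx": 0,"dy": 0,"dz": 0.05,"yaw": 0,"gripper": 0}
  ]
}}

```text
clock: 11.62
tcp_pos: [0.4827, -0.2458, 0.1947]
orientation: [1.92, 2.486, -0.0]
contact_force: [-4.3, 1.4, 7.4]
grip_width: 0.0218
gripper_force: 42.2
```

```bash
python3 go.py .4825 -.2456 .194 -1; python3 colm.py
```

```text
t 11.625 tcp [ 0.4827 -0.2458  0.1947] dx 0.03 dy -0.01 dz 0.07 cm; tool y at 14.6 deg [-4.3  1.4  7.4] [ 0.52  1.46 -0.02] [ 0.75  0.37 -0.49  1.91  0.22  0.91  0.41]
yaw 15.6
scene 220 col-tcp [-0.0009  0.0007]
scene 220 col-tcp [-0.0007  0.0007]
scene 440 col-tcp [-0.0008  0.0007]
scene blue zmin rel tcp -0.1489973377780596 all zmin -0.18000983391794323
side 239 col-tcp [0.0003 0.    ]
side 214 col-tcp [ 0.0005 -0.0003]
side 453 col-tcp [ 0.0003 -0.0001]
side blue zmin rel tcp -0.17443994950083327 all zmin -0.17716756726820465
```

Seated at TCP z 0.1947 with a light press. I'm turning towards the button now, with a small lateral correction.

{"api": "send_rows", "payload": {
  "steps": [
    {"dx": 0,"dy": -0.04,"dz": 0,"yaw": 3,"gripper": 0},
    {"dx": 0,"dy": -0.04,"dz": 0,"yaw": 6,"gripper": 0},
    {"dx": 0,"dy": -0.04,"dz": 0,"yaw": 9,"gripper": 0},
    {"dx": 0,"dy": -0.04,"dz": 0,"yaw": 12,"gripper": 0},
    {"dx": 0,"dy": -0.04,"dz": 0,"yaw": 12,"gripper": 0}
  ]
}}

```text
clock: 12.35
tcp_pos: [0.4831, -0.2459, 0.1947]
orientation: [2.167, 2.271, 0.002]
contact_force: [-2.3, 1.7, 6.2]
grip_width: 0.0216
gripper_force: 41.9
```

```bash
python3 go.py .4825 -.2456 .194 -1
```

```text
t 12.35 tcp [ 0.4831 -0.2459  0.1947] dx 0.03 dy -0.06 dz 0.07 cm; tool y at 2.7 deg [-2.3  1.7  6.2] [ 0.46  0.61 -0.08] [ 0.72  0.37 -0.45  1.91  0.2   0.9   0.22]
yaw 3.7
```

{"api": "send_rows", "payload": {
  "steps": [
    {"dx": 0,"dy": 0,"dz": 0,"yaw": 2,"gripper": 0},
    {"dx": 0,"dy": 0,"dz": 0,"yaw": 4,"gripper": 0},
    {"dx": 0,"dy": 0,"dz": 0,"yaw": 6,"gripper": 0},
    {"dx": 0,"dy": 0,"dz": 0,"yaw": 6,"gripper": 0}
  ]
}}

```text
clock: 12.85
tcp_pos: [0.4833, -0.2459, 0.1947]
orientation: [2.283, 2.155, 0.002]
contact_force: [-1.2, 2.4, 5.1]
grip_width: 0.0216
gripper_force: 41.8
```

```bash
python3 go.py .4825 -.2456 .194 -1
```

```text
t 12.85 tcp [ 0.4833 -0.2459  0.1947] dx 0.02 dy -0.08 dz 0.07 cm; tool y at -3.3 deg [-1.2  2.4  5.1] [ 0.49  0.48 -0.07] [ 0.7   0.36 -0.43  1.91  0.19  0.9   0.13]
yaw -2.3
```

{"api": "send_rows", "payload": {
  "steps": [
    {"dx": 0,"dy": 0,"dz": 0,"yaw": 2,"gripper": 0},
    {"dx": 0,"dy": 0,"dz": 0,"yaw": 4,"gripper": 0},
    {"dx": 0,"dy": 0,"dz": 0,"yaw": 4,"gripper": 0}
  ]
}}

```text
clock: 13.22
tcp_pos: [0.4835, -0.2463, 0.1947]
orientation: [2.357, 2.072, 0.003]
contact_force: [-0.4, 1.1, 6.1]
grip_width: 0.0215
gripper_force: 41.9
```

```bash
python3 go.py .4825 -.2456 .194 -1
```

```text
t 13.225 tcp [ 0.4835 -0.2463  0.1947] dx 0.05 dy -0.10 dz 0.07 cm; tool y at -7.4 deg [-0.4  1.1  6.1] [ 0.24 -0.   -0.01] [ 0.69  0.36 -0.41  1.91  0.18  0.9   0.06]
yaw -6.4
```

{"api": "send_rows", "payload": {
  "steps": [
    {"dx": 0,"dy": 0,"dz": 0,"yaw": 2,"gripper": 0},
    {"dx": 0,"dy": 0,"dz": 0,"yaw": 2,"gripper": 0}
  ]
}}

```text
clock: 13.48
tcp_pos: [0.4835, -0.2464, 0.1947]
orientation: [2.393, 2.03, 0.003]
contact_force: [0.0, 0.3, 4.7]
grip_width: 0.0216
gripper_force: 41.8
```

```bash
python3 go.py .4825 -.2456 .194 -1
```

```text
t 13.475 tcp [ 0.4835 -0.2464  0.1947] dx 0.07 dy -0.11 dz 0.07 cm; tool y at -9.4 deg [0.  0.3 4.7] [ 0.14 -0.02 -0.07] [ 0.69  0.36 -0.4   1.91  0.18  0.9   0.03]
yaw -8.4
```

{"api": "send_rows", "payload": {
  "steps": [
    {"dx": 0,"dy": 0,"dz": 0,"yaw": 2,"gripper": 0},
    {"dx": 0,"dy": 0,"dz": 0,"yaw": 2,"gripper": 0}
  ]
}}

```text
clock: 13.72
tcp_pos: [0.4834, -0.2465, 0.1947]
orientation: [2.428, 1.988, 0.002]
contact_force: [0.8, -0.8, 5.1]
grip_width: 0.0216
gripper_force: 41.8
```

```bash
python3 go.py .4825 -.2456 .194 -1
python3 colm.py >/dev/null; python3 - <<'E'
import cv2,numpy as np
from h import *
L=[]
for n in('scene','side'):
    f=dict(np.load(f'pics/{n}.npz'));u,v=proj(f,[.47,-.244,.066]).astype(int);L.append(cv2.resize(f['color'][v-35:v+35,u-28:u+28,::-1],None,fx=7,fy=7,interpolation=2))
cv2.imwrite('pics/c3.png',np.hstack(L))
E
```

```text
t 13.725 tcp [ 0.4834 -0.2465  0.1947] dx 0.07 dy -0.11 dz 0.07 cm; tool y at -11.4 deg [ 0.8 -0.8  5.1] [0.04 0.02 0.  ] [ 0.68  0.36 -0.4   1.92  0.17  0.9  -0.  ]
yaw -10.4
```

View pics/c3.png

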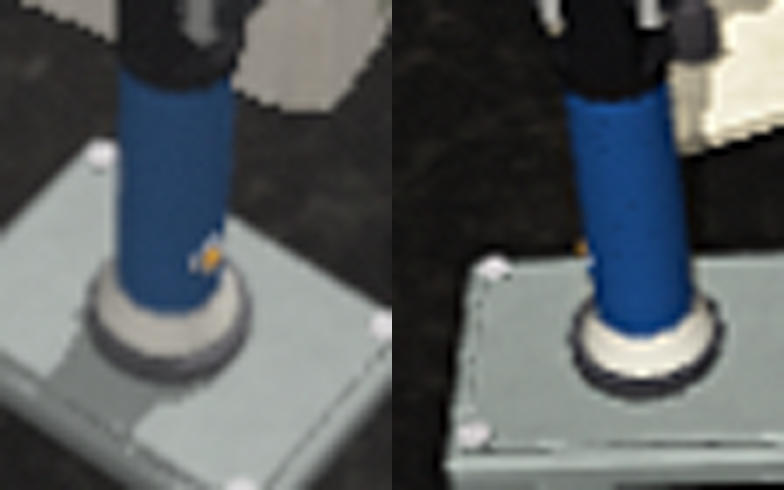

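The brass button shows in the white-ringed hole (left crop, (210,258)) and sticks out past the tube wall (right crop, (583,248)). The column is locked, so I'll release.

{"api": "send_rows", "payload": {
  "steps": [
    {"dx": 0,"dy": 0,"dz": -0.05,"yaw": -1,"gripper": 0},
    {"dx": 0,"dy": 0,"dz": -0.05,"yaw": -1,"gripper": 0.4},
    {"dx": 0,"dy": 0,"dz": -0.05,"yaw": -1,"gripper": 0.7},
    {"dx": 0,"dy": 0,"dz": -0.05,"yaw": -1,"gripper": 0.7},
    {"dx": 0,"dy": 0,"dz": -0.05,"yaw": -1,"gripper": 0.7}
  ]
}}

```text
clock: 14.45
tcp_pos: [0.4819, -0.2458, 0.1942]
orientation: [-2.413, -2.012, 0.0]
contact_force: [0.3, -0.2, -0.4]
grip_width: 0.0598
gripper_force: 0.0
```

{"api": "send_rows", "payload": {
  "steps": [
    {"dx": 0,"dy": 0,"dz": -1,"yaw": 0,"gripper": 0.7},
    {"dx": 0,"dy": 0,"dz": -3,"yaw": 0,"gripper": 0.7},
    {"dx": 0,"dy": 0,"dz": -6,"yaw": 0,"gripper": 0.7},
    {"dx": 0,"dy": 0,"dz": -10,"yaw": 0,"gripper": 0.7},
    {"dx": 0,"dy": 0,"dz": -10,"yaw": 0,"gripper": 0.7}
  ]
}}

```text
clock: 15.08
tcp_pos: [0.484, -0.2464, 0.2984]
orientation: [2.408, 2.008, 0.005]
contact_force: [-0.5, -0.4, 0.1]
grip_width: 0.0596
gripper_force: 0.0
```

```bash
python3 - <<'E'
from h import *
np.set_printoptions(precision=4,suppress=True)
L=[];o=status.get_obs();print(o['clock'],o['tcp_pos'],o['grip_width'],o['contact_force'])
for n in('scene','side'):
    f=grab(n);u,v=proj(f,[.475,-.244,.11]).astype(int);L.append(cv2.resize(f['color'][v-60:v+60,u-45:u+45,::-1],None,fx=4,fy=4,interpolation=2))
    p=pts(f)[f['depth']>0];q=p[(np.hypot(p[:,0]-.483,p[:,1]+.246)<.03)&(p[:,2]<.23)];print(n,'top z',np.percentile(q[:,2],99))
cv2.imwrite('pics/c4.png',np.hstack(L))
E
```

```text
15.075 [ 0.484  -0.2464  0.2984] 0.05959231170362747 [-0.4949 -0.3999  0.0949]
scene top z 0.2086437970718973
side top z 0.2092899804048321
```

View pics/c4.png

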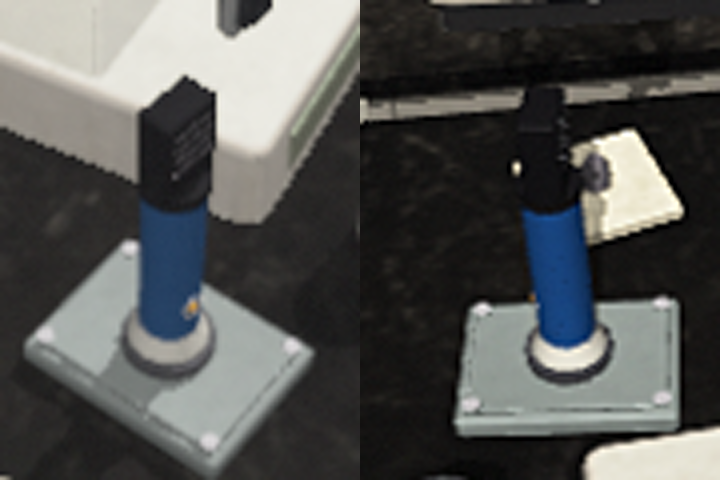

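The column stands free on the shoulder with its top at 0.208 m. The button shows in the hole at (191,308) in the left crop and (533,298) in the right.

```bash
python3 -c "
from bench import workorder;print(workorder.hand_in())"
```

```text
the job is handed in; nothing more can be done
None
```

The blue column is seated on the stand's shoulder with the spring button out through its hole, the gripper has let go and moved clear, and the job is handed in at about 15 s on the robot's clock.

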